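Switch on the sample warmer at its guarded toggle

ROBOT

A 6-joint arm with a two-finger parallel gripper is mounted at the origin on the work surface. World frame = base frame: x ahead of the robot, y to its left, z up, the work surface at z = 0. Lengths are in mm, angles in degrees, forces in N, time in s.
With the tool pointing down it reaches from about 300 to 850 mm from the base axis. Payload 4.2 kg.
Tool frame: the origin (TCP) lies midway between the tips of the shut fingers; the grasp point (between the pads) lies 19 mm behind it (env.grasp_offset is the distance from the TCP to the grasp point, in mm); z points along the fingers, y is the line along which they close (so a half turn about z gives the same grasp; the last joint's range is limited). The gripper opens to 91 mm and grips with 3 to 60 N. Pads are 32 mm wide; open, the fingers measure 118 mm over their backs; the gripper's body (76 mm by 178 mm) begins 60 mm behind the grasp point.
Start: joints at [75.516, 18.312, 89.639, -0, 72.044, -1.146], TCP at [132.656, 559.508, 183.576] pointing down, gripper open.
Joint ranges: [-177.97, 177.97], [-48.28, 115.42], [12.27, 149.76], [-77.06, 257.06], [2.81, 150.46], [-146.56, 146.56]. Speed limits (degrees/s): [147.25, 147.25, 180, 180, 180, 180].

INTERFACE

Orientations are given as [roll, pitch, yaw] about the fixed x, y, z axes, in that order (R = Rz(yaw) Ry(pitch) Rx(roll)).
In Python, from workcell import env, optics gives the robot as it stands. The module is installed in compiled form; this text tells all that it offers.
- The arm moves only by the tool send_rows, never from a script. Its argument "targets" is a list that holds one entry, the list of rows, each a list of 7 numbers: the turn, a rotation vector about the world's x, y, z scaled (see below), then the shift along the world's x, y, z scaled (see below), then the closure, from -1 (fully open) to 1 (shut). In form: [[[rx, ry, rz, x, y, z, gripper], ...]]. A call has 1 to 12 rows; each row shifts and turns the commanded pose from where the row before left it; what a row does not reach is not made up. The controller multiplies each number of a shift by 0.2 m and each number of a turn by pi/2 rad. A row lasts 1/10 s, in which the tool goes at most 50 mm and 8.59 degrees, less where a joint would pass 70% of its speed; a pose out of reach is approached as far as the arm can. A call with a number of a shift or a turn outside -1 to 1 is refused whole. A call with a gripper value outside its range is refused whole. The fingers move at their own pace and stop on an object; "grip_force" is the grip in N (left out, the last holds). Time passes only in rows, so rows that do not move let the fingers close. It gives the time, the measured TCP pose, the force, the opening and the grip force at its end, in the units of the state.
- env.state(): the state, without advancing time (a new reading comes with each control period).
- optics.grab_frame(name): name is "scene" or "side" or "wrist"; returns (picture, depth): 480x640x3 uint8, red, green, blue; 480x640 float32, mm along the optical axis (not along the pixel's ray), 0 where there is no reading.
- optics.camera_info(name): a dict with "camera_matrix" (3x3 intrinsics, pixels), "R" (3x3) and "t" (3): a world point X has camera coordinates R X + t; the wrist camera has in their place "mount" (4x4, takes a point from camera to tool coordinates, whose origin is the TCP and whose axes are the flange's). Camera axes: x right, y down, z forward; pixel columns grow to the right and rows downward; lengths in mm; the calibration is good to about 2 mm. A picture is of the moment at which its call begins: read the wrist's pose just before it. camera_info takes no time and is no camera call.
- env.job_done(): hands the job in; it is judged then, once.
Trained networks look in the newest picture that a camera, given by its name, has taken for a name from the list of things; names that differ only in an ending like _2 or _b are one class to them, and where a whole thing is asked for, a point or a joint stands for the part that bears it (a point fixed in the world has none). Each returns a list of dicts, best first, with "conf" (0 to 1); they miss things now and then, are a little off and sometimes report something else, mostly with a low value. They report only what shows in the picture. A call takes as long as a camera call.
- optics.silhouettes(camera, name): "mask" (480x640 bool, what is visible of it) and "at" ([column, row] in pixels, amid what is visible of it).
- optics.place_of(camera, name): "at" ([column, row] in pixels: a listed point, or the origin of a listed thing).
The state is a dict: "time_s": time; "qpos": joint angles; "qvel": joint speeds; "effort": joint torques, N m; "ee_pos": TCP position; "ee_rot": TCP orientation; "force": force on the tool from outside, world axes, zero at the start; "torque": the same for the moment, N m; "gripper_width": finger opening in mm; "gripper_force": force on a finger pad.
Only numpy, scipy, OpenCV 4.12 (cv2) and the standard library are available. Lean on these libraries where they do the work, as an engineer would, in place of code of your own. Each camera call takes 0.05 s, during which the arm holds its last target. There are 200 camera calls.

TASK

Switch on the honey sample warmer: with a fingertip tip the red switch guard on its deck up by its lip and all the way over, push the metal toggle beneath it over towards the hinge (on, to the left), then tip the guard back again so that it drops shut over the toggle. Only push with the fingers, lightly: do not grip or force anything, and leave the jars and the other things on the bench where they stand.

Things in the scene. Friction and masses are not known exactly. Their poses are not given: they have to be found in the camera images.
- warmer: white sample warmer fixed on the bench, 250 (x) x 300 (y) mm. Origin: centre of its underside; -x side = front, to the robot; +y = left. Rear part: metal block with 8 wells, x = -18 to 122, top z = 98 mm, jars in it up to z = 134. Front part: flat deck, top z = 90 mm, x = -125 to -18, with the guarded toggle lengthwise on the line x = -75 mm; left of y = 85 only a lamp 10 mm high and a flat read-out
- switch_seat (a point): point on the deck under the toggle: x = -75, y = -68, z = 90 mm in the warmer's frame. A flat bezel and a bushing 17 mm wide and 9 mm high surround it
- guard_hinge (a point): middle of the guard's hinge line, fixed, at x = -75, y = -23, z = 98 mm in the warmer's frame; the line runs along the warmer's x. Open, the whole guard leans over to the left (+y) of this line, lip uppermost: the lip's edge is then about 58 mm left of and 93 mm above the hinge, with free space to its left
- guard_lip (a point): middle of the red guard's lip edge, its right-hand end; moves with the guard. The guard is a red channel 46 mm wide with 3 mm walls: roof, two side cheeks, right-hand end and underside open. Shut, the roof and its 15 mm, slightly upturned lip reach 102 mm to the right (-y) of the hinge; the lip's edge is 49 mm above the deck with 46 mm free below it; the cheeks end 20 mm short of that edge
- guard (a joint): angle of the guard: 0 shut over the toggle, 1.75 fully open (lip swung up and over to the left, on its stop). Over-centre spring and weight: left below about 1.0 rad it falls shut, left above it falls fully open and stays. About 1 N at the lip moves it
- toggle_tip (a point): top end of the metal toggle bat, 11 mm thick there; its pivot is 5 mm above switch_seat, the tip 36 mm from the pivot (39 mm above the deck); moves with the toggle
- toggle (a joint): angle of the toggle: 0 off (leans 0.3 rad to the right), 0.6 on (leans 0.3 rad to the left, the warmer's +y). It snaps: pushed past its middle (0.3) it goes the rest of the way by itself; about 3 N at the tip moves it
- jar_light: sample jar 45 mm in diameter and 70 mm high with light honey and a blue lid, standing 34 mm deep in one of the warmer's wells; origin at the centre of its underside; leave it alone
- jar_amber: the same jar with amber honey, in another well; origin at the centre of its underside; leave it alone
- jar_dark: the same jar with dark honey, in another well; origin at the centre of its underside; leave it alone
- jar_bench: the same jar with light honey, standing on the bench to the right of the warmer; origin at the centre of its underside; leave it alone
- refractometer: blue hand refractometer lying on the bench in front of the warmer, about 190 mm long and 40 mm thick; origin on the bench under its middle; leave it alone
- moisture_meter: flat white meter 62 x 115 x 26 mm on the bench to the right of the warmer; origin at the centre of its underside; leave it alone
- stick_cup: clear cup 62 mm in diameter and 80 mm high with wooden sticks reaching up to 155 mm, on the bench to the left of the warmer; origin at the centre of its underside; leave it alone

How it is judged:
By the outcome, as a careful person would: the job done as asked, in the order asked, and still so for the second after the job is handed in, with the robot touching nothing.
It also fails if it takes over 56 s, if anything falls off the work surface, if the arm or the gripper's body presses on something with over 40 N, if the wrist force passes 120 N, or if a joint passes its speed limit or range.

## Working session

There is one attempt and no reset: what is moved stays moved. The work goes in short steps, Python scripts to look and compute and a tool call to move; the robot and the scene stay as the last step left them, time stands still between calls to the robot, and variables do not carry over. Pictures are saved under pics/ and viewed, at most 10 in all, crops included, and the job is handed in when it is done.

Besides the shell and the picture viewer there is one more tool, called after ">>>" as name([rows], argument=value, ...), one row to a line, values as JSON. send_rows: Moves the arm, as the interface text tells. Its arguments: {"type":"object","properties":{"targets":{"type":"array"},"grip_force":{"type":"number"}},"required":["targets"]}

```bash
mkdir -p pics
cat > h.py <<'E'
import numpy as np, cv2
from workcell import env, optics
def world(cam,uv,depth=None,r=2):
    i=optics.camera_info(cam);K=np.array(i["camera_matrix"]);R=np.array(i["R"]);t=np.array(i["t"])
    u,v=uv
    p=depth[int(v)-r:int(v)+r+1,int(u)-r:int(u)+r+1];p=p[p>0];d=np.median(p)
    return R.T@(d*np.linalg.inv(K)@[u,v,1]-t)
def onplane(cam,uv,z):
    i=optics.camera_info(cam);K=np.array(i["camera_matrix"]);R=np.array(i["R"]);t=np.array(i["t"])
    o=-R.T@t;d=R.T@np.linalg.inv(K)@[uv[0],uv[1],1]
    return o+d*(z-o[2])/d[2]
E
python3 - <<'E'
from h import *
np.set_printoptions(precision=1,suppress=True)
print(env.state())
for c in ["scene","side"]:
    im,d=optics.grab_frame(c);cv2.imwrite(f"pics/{c}0.png",im[:,:,::-1]);np.save(f"pics/{c}0.npy",d)
    i=optics.camera_info(c);print(c,"cam at",-np.array(i["R"]).T@i["t"])
    for n,z in [("warmer",0),("switch_seat",90),("guard_hinge",98),("guard_lip",139),("toggle_tip",129),("jar_bench",0),("stick_cup",0),("moisture_meter",0),("refractometer",0)]:
        for r in optics.place_of(c,n)[:2]:
            print(n,round(r["conf"],2),r["at"],onplane(c,r["at"],z))
E
```

```text
{'time_s': 0.0, 'qpos': array([75.5, 18.4, 89.7,  0. , 72. , -1.1]), 'qvel': array([-0.1,  0. , -0.1, -0. ,  0. ,  0. ]), 'effort': array([ -0. , -41.2, -23.2,   0.1,   0. ,  -0. ]), 'ee_pos': array([132.5, 558.9, 182.7]), 'ee_rot': array([-179.9,   -0. ,  166.7]), 'force': array([ 0.2, -0.3,  0.2]), 'torque': array([-0., -0.,  0.]), 'gripper_force': 0.0, 'gripper_width': 91.3141463877325}
scene cam at [1034.9  336.4  679.8]
warmer 0.61 [301.3, 299.1] [581.1  37.4   0. ]
switch_seat 0.79 [287.5, 223.8] [506.  -32.5  90. ]
guard_hinge 0.79 [310.8, 230.7] [508.7  17.5  98. ]
guard_lip 0.67 [260.0, 193.9] [507.3 -85.4 139. ]
toggle_tip 0.69 [287.7, 224.0] [541.2  -7.5 129. ]
jar_bench 0.76 [232.0, 215.2] [ 458.8 -205.6    0. ]
stick_cup 0.88 [422.6, 344.2] [565.8 258.9   0. ]
moisture_meter 0.66 [182.3, 267.5] [ 624.5 -198.6    0. ]
refractometer 0.21 [300.7, 297.3] [578.1  34.4   0. ]
side cam at [ 402.8 -724.1  594. ]
warmer 0.75 [322.0, 282.2] [581.3  43.7   0. ]
switch_seat 0.83 [292.4, 274.1] [507.2 -36.2  90. ]
guard_hinge 0.71 [289.0, 253.4] [511.1  21.1  98. ]
guard_hinge 0.53 [282.9, 382.9] [ 449.  -289.9   98. ]
guard_lip 0.76 [297.4, 267.3] [508.7 -85.8 139. ]
toggle_tip 0.37 [232.6, 275.2] [400.4 -69.1 129. ]
jar_bench 0.9 [281.0, 383.2] [ 455.1 -204.     0. ]
moisture_meter 0.85 [379.3, 365.9] [ 621.7 -205.3    0. ]
moisture_meter 0.42 [324.8, 245.4] [620.7 182.4   0. ]
refractometer 0.62 [232.4, 277.3] [398.8 105.1   0. ]
```

View pics/scene0.png

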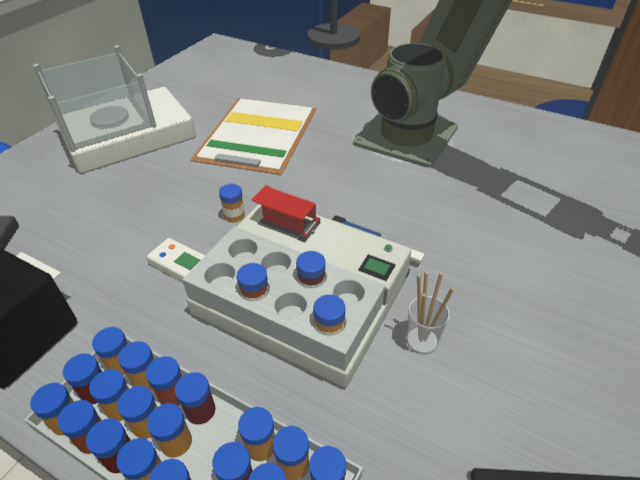

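View pics/side0.png

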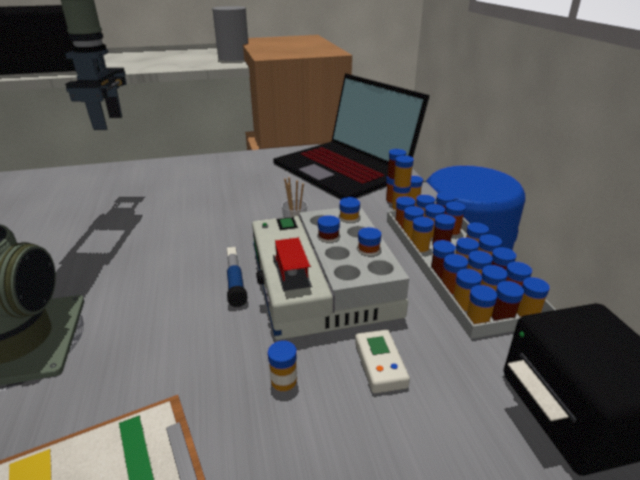

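The guard is shut in both views: the red roof is around (287,210) in the scene picture and (292,255) in the side picture. I'll refine the warmer's pose from the depth data.

Run:
```python
from h import *
np.set_printoptions(precision=1,suppress=True)
for c in ["scene","side"]:
    im=cv2.imread(f"pics/{c}0.png")[:,:,::-1].astype(int);d=np.load(f"pics/{c}0.npy")
    i=optics.camera_info(c);K=np.array(i["camera_matrix"]);R=np.array(i["R"]);t=np.array(i["t"])
    v,u=np.mgrid[:480,:640];P=np.stack([u,v,np.ones_like(u)],-1)@np.linalg.inv(K).T*d[...,None]
    W=(P-t)@R
    near=(d>0)&(np.abs(W[...,0]-580)<170)&(np.abs(W[...,1]-40)<190)
    for z0,z1 in [(86,94),(94,102),(82,104)]:
        m=near&(W[...,2]>z0)&(W[...,2]<z1)
        m=cv2.morphologyEx(m.astype(np.uint8),cv2.MORPH_OPEN,np.ones((3,3)))>0
        print(c,z0,m.sum(),cv2.minAreaRect(W[m][:,:2].astype(np.float32)),np.median(W[m][:,2]))
    red=near&(im[...,0]>130)&(im[...,1]<70)&(im[...,2]<70);w=W[red]
    print("red",len(w),np.percentile(w,[1,50,99],axis=0))
    roof=w[w[:,2]>np.percentile(w[:,2],30)];print(cv2.minAreaRect(roof[:,:2].astype(np.float32)))
```

```text
scene 86 4929 ((578.5921630859375, 36.708099365234375), (247.73178100585938, 299.9736328125), 0.5919749140739441) 91.24801305793365
scene 94 7987 ((589.0624389648438, 36.21250915527344), (228.19113159179688, 289.63372802734375), 0.765760600566864) 99.02564431147152
scene 82 15116 ((579.05615234375, 36.77799987792969), (248.567138671875, 299.95977783203125), 0.6900240182876587) 96.77692939565274
red 1015 [[484.1 -85.7 104.9]
 [509.3 -34.2 140.2]
 [529.2  15.  142.8]]
((508.08355712890625, -37.64783477783203), (101.78163146972656, 43.903472900390625), 89.35600280761719)
side 86 4150 ((576.6242065429688, 34.098655700683594), (239.42137145996094, 300.126708984375), 1.0767298936843872) 89.79292198987622
side 94 3483 ((591.4603271484375, 34.757843017578125), (224.46578979492188, 292.5373840332031), 0.7818263173103333) 97.4687118732234
side 82 8504 ((580.0303344726562, 33.23455810546875), (247.38479614257812, 300.93499755859375), 0.7682703137397766) 91.7853088700482
red 724 [[485.1 -89.7 136.9]
 [505.9 -42.7 138.7]
 [527.7   8.2 141.9]]
((506.36090087890625, -41.534141540527344), (43.17720031738281, 99.6309814453125), 1.153272271156311)
```

>>> send_rows([
  [[0,0,0,0,0,0.25,1],[0,0,0,0,0,0.25,1],[0,0,0,0,0,0.25,1],[0,0,-0.08,0.2,-0.15,0,1],[0,0,-0.08,0.2,-0.15,0,1],[0,0,-0.08,0.2,-0.15,0,1],[0,0,-0.08,0.2,-0.15,0,1],[0,0,-0.08,0.2,-0.15,0,1],[0,0,-0.08,0.2,-0.15,0,1],[0,0,-0.08,0.15,-0.2,0,1],[0,0,-0.08,0.1,-0.22,0,1],[0,0,-0.08,0,-0.25,0,1]],
])

```text
time_s: 2.2
ee_pos: [424.8, 243.9, 332.6]
ee_rot: [-180.0, 0.0, 101.5]
force: [1.0, 0.5, 0.2]
gripper_width: 0.5
gripper_force: 0.0
```

>>> send_rows([
  [[0,0,-0.064,0.05,-0.22,0,1],[0,0,-0.064,0.05,-0.22,0,1],[0,0,0,0.05,-0.22,0,1],[0,0,0,0.05,-0.22,0,1],[0,0,0,0.05,-0.22,0,1],[0.08,0,0,0.05,-0.22,0,1],[0.08,0,0,0.05,-0.22,0,1],[0.08,0,0,0.06,-0.22,0,1],[0.08,0,0,0,-0.22,0,1],[0.08,0,0,0,-0.19,0,1],[0.08,0,0,0,0,0,1],[0.075,0,0,0,0,0,1]],
])

```text
time_s: 3.4
ee_pos: [504.4, -189.6, 332.9]
ee_rot: [179.6, -50.0, 90.3]
force: [-0.8, 0.9, -0.2]
gripper_width: 0.1
gripper_force: 0.0
```

Run:
```python
from h import *
np.set_printoptions(precision=1,suppress=True)
s=env.state();print(s["ee_pos"],s["ee_rot"],s["qpos"])
im,d=optics.grab_frame("wrist");cv2.imwrite("pics/w1.png",im[:,:,::-1])
```

```text
[ 504.4 -189.6  332.9] [179.6 -50.   90.3] [-44.   28.4  71.   37.5 114.7 -38.7]
```

Run:
```python
from h import *
from scipy.spatial.transform import Rotation as Ro
np.set_printoptions(precision=1,suppress=True)
s=env.state();i=optics.camera_info("wrist")
K=np.array(i["camera_matrix"]);M=np.array(i["mount"]);T=np.eye(4);T[:3,:3]=Ro.from_euler("xyz",s["ee_rot"],degrees=True).as_matrix();T[:3,3]=s["ee_pos"]
A=T@M;im,d=optics.grab_frame("wrist")
v,u=np.mgrid[:480,:640];W=(np.stack([u,v,np.ones_like(u)],-1)@np.linalg.inv(K).T*d[...,None])@A[:3,:3].T+A[:3,3]
im=im.astype(int);red=(d>0)&(im[...,0]>130)&(im[...,1]<70)&(im[...,2]<70);w=W[red]
print(len(w),np.percentile(w,[.5,50,99.5],axis=0))
for n in ["guard_lip","toggle_tip","switch_seat"]:
    for r in optics.place_of("wrist",n)[:1]:
        a,b=map(int,r["at"]);print(n,r["conf"],r["at"],W[b,a])
```

```text
2470 [[483.2 -87.6 135.8]
 [505.4 -38.8 137.7]
 [527.8   8.7 140.4]]
guard_lip 0.97 [318.1, 276.9] [ 505.4 -206.9  361.8]
```

View pics/w1.png

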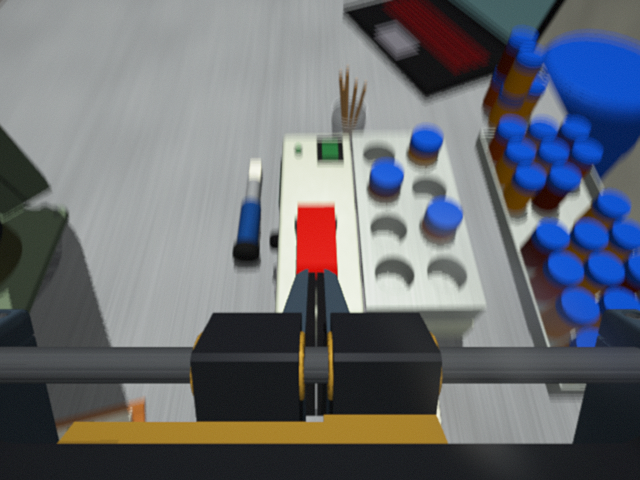

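The wrist view shows the red guard dead ahead of the fingertips, with its lip at about (317,272). The depth gives the lip edge at y ≈ -88, z ≈ 139 and x ≈ 505.

>>> send_rows([
  [[0,0,0,0,0,-0.22,1],[0,0,0,0,0,-0.22,1],[0,0,0,0,0,-0.22,1],[0,0,0,0,0,-0.22,1],[0,0,0,0,0,-0.215,1],[0,0,0,0,0.15,0,1],[0,0,0,0,0.1,0,1],[0,0,0,0,0,0,1],[0,0,0,0,0,0,1]],
])

```text
time_s: 4.55
ee_pos: [505.2, -136.6, 116.1]
ee_rot: [179.3, -49.5, 90.9]
force: [0.4, -0.1, 0.8]
gripper_width: 0.4
gripper_force: 0.0
```

Run:
```python
from h import *
s=env.state();print(s["ee_pos"],s["force"],s["qpos"])
im,d=optics.grab_frame("side");cv2.imwrite("pics/s1.png",cv2.resize(im[180:420,160:480,::-1],None,fx=2,fy=2))
```

```text
[ 505.19095465 -136.6262844   116.06527429] [ 0.42371724 -0.09325936  0.80466401] [-40.39612923  34.7479306   92.54530158  35.36036782  89.92382458
 -53.29510923]
```

View pics/s1.png

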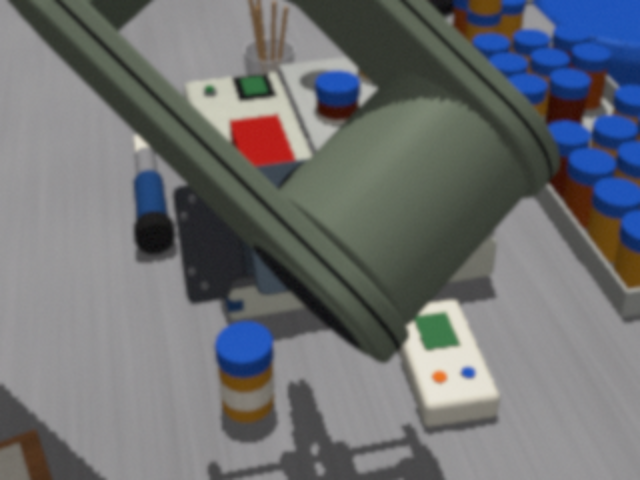

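>>> send_rows([
  [[0,0,0,0,0.12,-0.02,1],[0,0,0,0,0.12,0,1],[0,0,0,0,0.02,0,1],[0,0,0,0,0,0,1],[0,0,0,0,0,0,1]],
])

```text
time_s: 5.1
ee_pos: [504.9, -86.3, 110.7]
ee_rot: [179.5, -49.6, 90.6]
force: [0.7, -0.1, 0.4]
gripper_width: 0.8
gripper_force: 0.0
```

>>> send_rows([
  [[0,0,0,0,0.02,0.05,1],[0,0,0,0,0.025,0.05,1],[0,0,0,0,0.025,0.045,1],[0,0,0,0,0.033,0.035,1],[0,0,0,0,0.033,0.035,1],[0,0,0,0,0.033,0.035,1]],
])

```text
time_s: 5.7
ee_pos: [504.3, -50.5, 161.2]
ee_rot: [179.6, -49.7, 90.5]
force: [-1.2, 0.6, -0.5]
gripper_width: 0.4
gripper_force: 0.0
```

Run:
```python
from h import *
s=env.state();print(s["ee_pos"],s["force"])
im,d=optics.grab_frame("scene");cv2.imwrite("pics/c1.png",cv2.resize(im[100:340,140:460,::-1],None,fx=2,fy=2))
```

```text
[504.25264955 -50.51722635 161.1862522 ] [-1.18651279  0.61649639 -0.49384725]
```

View pics/c1.png

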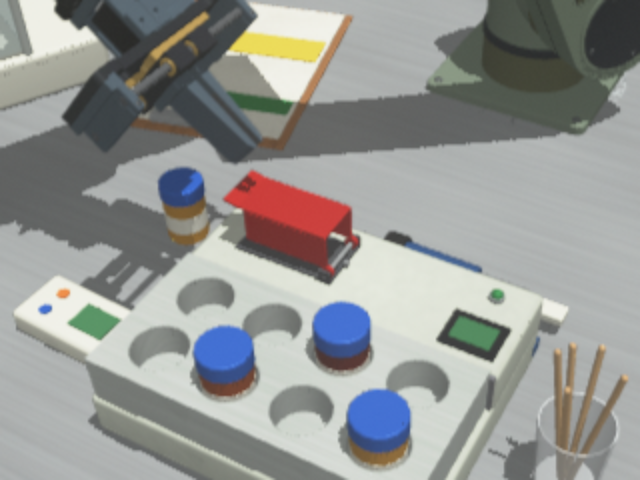

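The guard is still shut, with its lip at crop (240,190). The fingertips are above it at crop (240,155), so the lip slipped off. I'll measure the actual fingertip shape.

Run:
```python
from h import *
from scipy.spatial.transform import Rotation as Ro
np.set_printoptions(precision=1,suppress=True)
s=env.state();R0=Ro.from_euler("xyz",s["ee_rot"],degrees=True).as_matrix();p=s["ee_pos"]
c="scene";im,d=optics.grab_frame(c)
i=optics.camera_info(c);K=np.array(i["camera_matrix"]);R=np.array(i["R"]);t=np.array(i["t"])
q=K@(R@p+t);print("tcp px",q[:2]/q[2])
v,u=np.mgrid[:480,:640];W=(np.stack([u,v,np.ones_like(u)],-1)@np.linalg.inv(K).T*d[...,None]-t)@R
L=((W-p)@R0)[d>0]
for z in range(-90,12,6):
    m=(abs(L[:,2]-z)<3)&(abs(L[:,0])<40)&(abs(L[:,1])<40);
    if m.sum()>3: print(z,m.sum(),np.percentile(L[m],[3,97],axis=0)[:,:2].ravel())
im=im.astype(int);near=(d>0)&(abs(W[...,0]-505)<60)&(abs(W[...,1]+40)<90)
w=W[near&(im[...,0]>130)&(im[...,1]<70)&(im[...,2]<70)];print(np.percentile(w,[1,50,99],axis=0))
```

```text
tcp px [277.1 188.6]
-90 91 [-13.4 -11.3  19.8  15.2]
-84 96 [-14.  -11.7  19.7  14.7]
-78 94 [-12.  -10.7  19.4  14. ]
-72 87 [-12.8  -9.9  19.7  13.9]
-66 84 [-13.1  -9.2  19.8  12.9]
-60 87 [-13.2  -9.9  19.5  12.5]
-54 86 [-14.3  -7.3  20.1  12.2]
-48 80 [-13.7  -8.5  19.5  11.6]
-42 79 [-12.7  -6.7  20.1  11.4]
-36 76 [-13.2  -6.9  19.5  10.3]
-30 24 [-12.1  -3.9  19.8   8.1]
-18 19 [-39.9 -18.9 -37.7  23.5]
-12 72 [-39.6 -20.3 -34.4  23.8]
-6 77 [-37.  -20.4 -31.   23.6]
0 75 [-33.3 -19.  -26.2  24.1]
6 94 [-33.4 -19.7 -21.4  24.8]
[[484.1 -84.8 104.8]
 [510.2 -32.  140.1]
 [529.3  15.2 142.6]]
```

Scene depth shows the shut fingertips end about 28 mm short of the reported TCP, so they passed outside the lip without touching it. I'll back out, lower the tool, and check the tips again before going in.

>>> send_rows([
  [[0,0,0,0,-0.23,0,1],[0,0,0,0,-0.23,0,1],[0,0,0,0,0,-0.15,1],[0,0,0,0,0,-0.15,1],[0,0,0,0,0.06,0,1],[0,0,0,0,0,0,1]],
])

```text
time_s: 6.4
ee_pos: [503.8, -129.3, 101.0]
ee_rot: [179.8, -49.9, 90.5]
force: [0.6, 0.9, 0.9]
gripper_width: 0.7
gripper_force: 0.0
```

```bash
cat > tip.py <<'E'
from h import *
from scipy.spatial.transform import Rotation as Ro
np.set_printoptions(precision=1,suppress=True)
def tip(c="scene"):
    s=env.state();R0=Ro.from_euler("xyz",s["ee_rot"],degrees=True).as_matrix();p=s["ee_pos"]
    im,d=optics.grab_frame(c)
    i=optics.camera_info(c);K=np.array(i["camera_matrix"]);R=np.array(i["R"]);t=np.array(i["t"])
    v,u=np.mgrid[:480,:640];W=(np.stack([u,v,np.ones_like(u)],-1)@np.linalg.inv(K).T*d[...,None]-t)@R
    L=((W-p)@R0);m=(d>0)&(abs(L[...,0])<22)&(abs(L[...,1])<20)&(L[...,2]>-70)&(L[...,2]<15)&(im[...,0]<110)
    print(p,s["force"],"tip z",np.percentile(L[m][:,2],[2,50,98,100]),"n",m.sum(), "x",np.percentile(L[m][:,0],[3,97]))
    near=(d>0)&(abs(W[...,0]-505)<70)&(abs(W[...,1]+10)<130);a=im.astype(int)
    w=W[near&(a[...,0]>130)&(a[...,1]<70)&(a[...,2]<70)]
    if len(w):print("red",len(w),np.percentile(w,[1,50,99],axis=0).tolist())
    return im
E
python3 -c "
from tip import *
print(env.grasp_offset);tip()"
```

```text
18.8
[ 503.8 -129.3  101. ] [0.6 0.9 0.9] tip z [-69.1 -51.3 -31.8 -30.9] n 439 x [-13.2  20.5]
red 1033 [[484.7805738383451, -85.61835253332947, 104.82888707608686], [509.5247828560569, -33.92352379406564, 140.16169933693533], [529.2505926934148, 14.667832616037593, 142.83124561954094]]
```

>>> send_rows([
  [[0,0,0,0,0,-0.06,1],[0,0,0,0,0.12,0,1],[0,0,0,0,0.12,0,1],[0,0,0,0,0.085,0,1],[0,0,0,0,0,0,1],[0,0,0,0,0,0,1]],
])

```text
time_s: 7.05
ee_pos: [504.7, -66.5, 88.7]
ee_rot: [179.5, -49.6, 90.6]
force: [-0.1, -0.8, -0.2]
gripper_width: 0.0
gripper_force: 0.0
```

```bash
python3 -c "
from tip import *
im=tip();cv2.imwrite('pics/c2.png',cv2.resize(im[140:290,180:380,::-1],None,fx=3,fy=3))"
```

```text
[504.7 -66.5  88.7] [-0.1 -0.8 -0.2] tip z [-69.4 -54.5  11.   14.7] n 368 x [-15.3  19.7]
red 1052 [[484.91440688006526, -87.10512048171879, 105.39019615405631], [509.65216597784024, -35.431839353406176, 140.18471518370706], [529.5199519177656, 15.014279735584948, 143.1649578095769]]
```

View pics/c2.png

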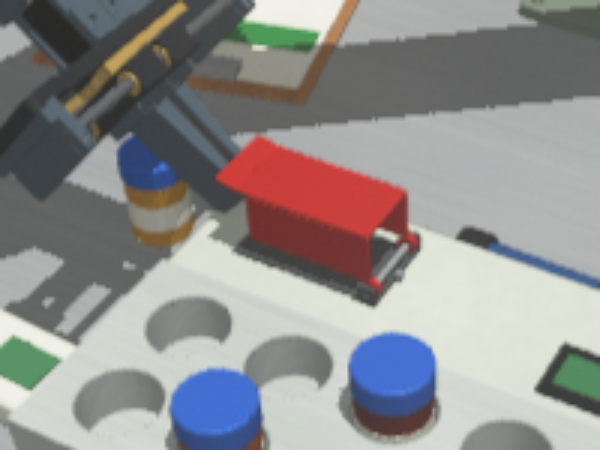

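The fingertips are now under the lip, at about crop (235,205). Next I'll lift along the arc.

>>> send_rows([
  [[0,0,0,0,0.03,0.03,1],[0,0,0,0,0.025,0.05,1],[0,0,0,0,0.025,0.05,1],[0,0,0,0,0.033,0.04,1],[0,0,0,0,0.033,0.035,1],[0,0,0,0,0.033,0.035,1],[0,0,0,0,0,0,1]],
])

```text
time_s: 7.8
ee_pos: [504.4, -29.6, 137.6]
ee_rot: [179.5, -49.7, 90.7]
force: [0.2, -0.3, 0.0]
gripper_width: 0.4
gripper_force: 0.1
```

```bash
python3 -c "
from tip import *
im=tip();cv2.imwrite('pics/c3.png',cv2.resize(im[140:290,180:380,::-1],None,fx=3,fy=3))"
```

```text
[504.4 -29.6 137.6] [ 0.2 -0.3  0. ] tip z [-69.4 -58.3 -33.5 -31.2] n 326 x [-14.9  19.9]
red 1245 [[484.8336200327928, -53.758193621820226, 135.083373463838], [508.11930607403326, -12.091212527357579, 159.95516200195797], [529.0340998448839, 31.070492861404475, 186.83139227311653]]
```

Working: the guard is up about 31°. I'll continue.

>>> send_rows([
  [[0,0,0,0,0.042,0.025,1],[0,0,0,0,0.042,0.025,1],[0,0,0,0,0.042,0.02,1],[0,0,0,0,0.045,0.015,1],[0,0,0,0,0.045,0.013,1],[0,0,0,0,0.045,0.01,1],[0,0,0,0,0.045,0,1],[0,0,0,0,0.045,0,1],[0,0,0,0,0,0,1],[0,0,0,0,0,0,1],[0,0,0,0,0,0,1]],
])

```text
time_s: 8.95
ee_pos: [504.5, 39.6, 158.0]
ee_rot: [179.6, -49.7, 90.5]
force: [-0.3, 0.4, 0.5]
gripper_width: 0.6
gripper_force: 0.0
```

```bash
python3 -c "
from tip import *
im=tip()
"
```

```text
[504.5  39.6 158. ] [-0.3  0.4  0.5] tip z [-69.2 -51.9 -32.    7. ] n 553 x [-13.7  19.5]
red 85 [[483.1136082154051, 12.970015218946592, 103.13671672434978], [520.3739132651274, 58.74587097574746, 176.2819102325751], [529.1904908938367, 73.90357633011548, 193.12078461260177]]
```

The guard is fully open, with its lip at y ≈ 74, z ≈ 193. Now the toggle.

>>> send_rows([
  [[0,0,0,0,-0.1,0.03,1],[0,0,0,0,-0.22,0,1],[0,0,0,0,-0.22,0,1],[0,0,0,0,0,-0.18,1],[0,0,0,0,0,-0.19,1],[0,0,0,0,0,0,1]],
])

```text
time_s: 9.6
ee_pos: [502.4, -67.9, 86.8]
ee_rot: [-179.7, -49.9, 90.0]
force: [0.5, 0.1, 0.5]
gripper_width: 0.6
gripper_force: 0.0
```

```bash
python3 -c "
from tip import *
im=tip();cv2.imwrite('pics/c4.png',cv2.resize(im[120:270,200:400,::-1],None,fx=3,fy=3))"
```

```text
[502.4 -67.9  86.8] [0.5 0.1 0.5] tip z [-68.8 -39.   13.   14.9] n 691 x [-14.   20.1]
red 84 [[482.78213460422705, 12.487481020586255, 102.89980454318123], [522.5390138615545, 58.88083168889176, 175.60947041515936], [528.5237635841062, 73.9230985478652, 194.25680226442162]]
```

View pics/c4.png

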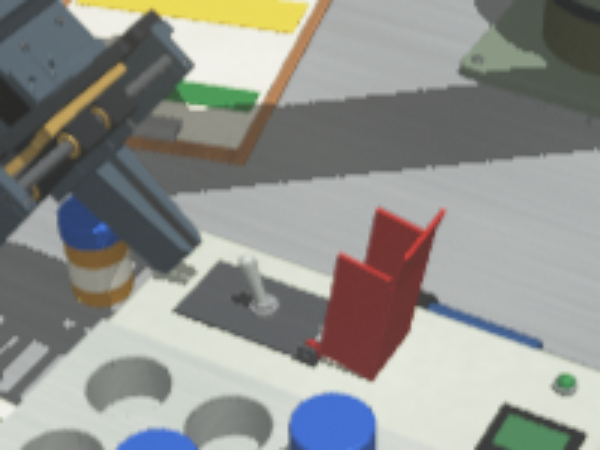

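The guard stands open. The toggle leans right, with its tip at crop (247,262), directly ahead of the fingertip. Pushing it left.

>>> send_rows([
  [[0,0,0,0.01,0.07,0.02,1],[0,0,0,0,0.05,0,1],[0,0,0,0,0.04,0,1],[0,0,0,0,0.03,0,1],[0,0,0,0,0.03,0,1],[0,0,0,0,0.025,0,1],[0,0,0,0,0,0,1],[0,0,0,0,-0.1,0.02,1],[0,0,0,0,-0.15,0.05,1],[0,0,0,0,0,0.15,1],[0,0,0,0,0,0,1]],
])

```text
time_s: 10.75
ee_pos: [507.9, -70.6, 140.5]
ee_rot: [179.2, -49.6, 90.8]
force: [0.2, -0.7, -0.6]
gripper_width: 0.4
gripper_force: 0.0
```

```bash
python3 -c "
from tip import *
im=tip();cv2.imwrite('pics/c5.png',cv2.resize(im[120:270,200:400,::-1],None,fx=3,fy=3))"
```

```text
[507.9 -70.6 140.5] [ 0.2 -0.7 -0.6] tip z [-69.  -51.3 -32.  -31.1] n 493 x [-13.7  19.9]
red 83 [[483.26280763961324, 12.159447234831447, 102.08258419847432], [521.7013764235699, 58.67058910050855, 175.459945517137], [528.35706256334, 73.72464282454092, 193.1517677966659]]
```

View pics/c5.png

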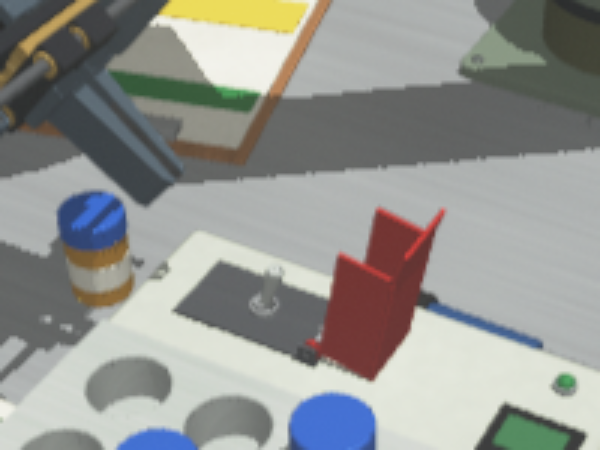

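The toggle now leans left, with its tip at crop (275,268), so it is on. Next I'll go over the guard to its left side with the tool vertical.

>>> send_rows([
  [[0,0,0,0,0,0.23,1],[0,0,0,0,0,0.23,1],[0,0,0,0,0,0.23,1],[0,0,0,0,0,0.23,1],[-0.08,0,0,0,0.15,0,1],[-0.08,0,0,0,0.15,0,1],[-0.08,0,0,0,0.15,0,1],[-0.08,0,0,0,0.15,0,1],[-0.08,0,0,0,0.15,0,1],[-0.08,0,0,0,0.15,0,1],[-0.075,0,0,0,0.15,0,1],[0,0,0,0,0,0,1]],
])

```text
time_s: 12.0
ee_pos: [504.6, 149.7, 320.8]
ee_rot: [-179.9, 0.2, 91.2]
force: [-0.6, -0.2, -0.0]
gripper_width: 0.4
gripper_force: 0.0
```

>>> send_rows([
  [[0,0,0,0,0,-0.215,1],[0,0,0,0,0,-0.215,1],[0,0,0,0,0,-0.215,1],[0,0,0,0,0,-0.215,1],[0,0,0,0,-0.1,0,1],[0,0,0,0,-0.05,0,1],[0,0,0,0,0,0,1]],
])

```text
time_s: 12.7
ee_pos: [506.5, 109.5, 150.1]
ee_rot: [-180.0, 0.2, 90.2]
force: [0.1, -0.7, 0.9]
gripper_width: 0.5
gripper_force: 0.0
```

```bash
python3 -c "
from tip import *
im=tip();cv2.imwrite('pics/c6.png',cv2.resize(im[80:280,200:440,::-1],None,fx=2.5,fy=2.5))"
```

```text
[506.5 109.5 150.1] [ 0.1 -0.7  0.9] tip z [-68.8 -43.9 -32.4 -30.6] n 223 x [-14.  18.]
```

View pics/c6.png

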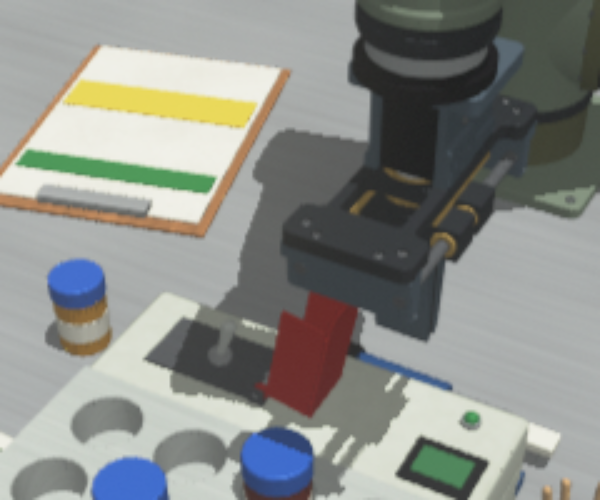

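Run:
```python
from tip import *
for c in ["scene","side"]:
    im,d=optics.grab_frame(c);i=optics.camera_info(c);K=np.array(i["camera_matrix"]);R=np.array(i["R"]);t=np.array(i["t"])
    v,u=np.mgrid[:480,:640];W=(np.stack([u,v,np.ones_like(u)],-1)@np.linalg.inv(K).T*d[...,None]-t)@R
    a=im.astype(int);m=(d>0)&(abs(W[...,0]-505)<100)&(W[...,2]>165)&(abs(W[...,1]-70)<90)
    red=m&(a[...,0]>1.8*a[...,1]+20)
    if red.sum():print(c,"red",red.sum(),W[red].min(0),W[red].max(0))
    w=W[m&~red]
    for z in range(165,290,8):
        k=w[abs(w[:,2]-z)<4]
        if len(k)>4: print(z,len(k),np.percentile(k,[3,97],axis=0)[:,:2].ravel())
```

```text
scene red 136 [515.5  33.5 165. ] [529.   73.6 193.4]
165 15 [489.   30.7 527.7  67. ]
173 33 [497.4  32.4 527.5  68.2]
181 31 [501.1  34.5 527.8 127.7]
189 84 [501.1  73.6 517.8 128.1]
197 48 [499.5  99.9 517.8 128.4]
205 36 [498.  123.1 518.5 128.5]
213 31 [497.4 124.1 519.1 128.6]
221 38 [497.4 124.  520.  128.6]
229 36 [497.9 125.1 520.2 129.1]
237 20 [496.4 126.8 519.5 129. ]
261 140 [431.5  77.  588.9 148.1]
269 368 [432.8  77.5 589.1 149.3]
277 587 [432.7  82.2 589.  149.1]
285 667 [432.6  84.  594.3 149.1]
side red 333 [483.5  27.9 165. ] [527.7  72.3 191.6]
165 6 [489.6  26.7 528.9  49.5]
173 20 [483.3  29.5 529.2  65.7]
181 21 [483.8  62.4 528.2  95.2]
189 60 [489.5  68.1 528.7 101.7]
197 43 [498.8  90.3 517.7 112.6]
205 44 [497.8  90.1 517.9 114.7]
213 53 [497.3  89.6 520.3 112.6]
221 57 [496.6  89.8 520.8 113.6]
229 56 [496.   90.3 521.2 110. ]
237 72 [495.2  89.8 521.4 120. ]
245 58 [494.9  90.  521.7 118.8]
253 51 [491.   88.3 530.5 115.1]
261 70 [428.4  70.6 587.7 138.9]
269 264 [429.3  69.8 586.7 137.3]
277 366 [431.9  69.6 584.9 115.9]
285 271 [425.7  69.8 590.5  89.2]
```

The gripper body's underside is at z ≈ 258, well above the lip's arc (208). Pushing the guard to the right.

>>> send_rows([
  [[0,0,0,0,-0.03,-0.04,1],[0,0,0,0,-0.05,0,1],[0,0,0,0,-0.05,0,1],[0,0,0,0,-0.05,0,1],[0,0,0,0,-0.05,0,1],[0,0,0,0,-0.05,0,1],[0,0,0,0,-0.05,0,1],[0,0,0,0,-0.05,0,1],[0,0,0,0,-0.05,0,1],[0,0,0,0,-0.05,0,1],[0,0,0,0,0,0,1]],
])

```text
time_s: 13.95
ee_pos: [506.1, 13.4, 141.9]
ee_rot: [-179.9, 0.3, 90.3]
force: [-1.0, -0.1, -0.3]
gripper_width: 0.5
gripper_force: 0.0
```

```bash
python3 -c "
from tip import *
im=tip()"
```

```text
[506.1  13.4 141.9] [-1.  -0.1 -0.3] tip z [-69.1 -48.   -4.3  10.6] n 340 x [-16.1  18.3]
red 224 [[484.4027566044856, 16.45657616571088, 93.82434563098496], [506.3332460917778, 28.726967267168313, 137.7863461038279], [527.8597008512196, 36.73930038985508, 143.44703625339326]]
```

>>> send_rows([
  [[0,0,0,0,-0.05,0,1],[0,0,0,0,-0.05,0,1],[0,0,0,0,-0.05,0,1],[0,0,0,0,0,0,1],[0,0,0,0,0,0.05,1],[0,0,0,0,0,0.15,1],[0,0,0,0,0,0.2,1],[0,0,0,0,0.1,0.2,1],[0,0,0,0,0.2,0.1,1],[0,0,0,0,0.2,0,1],[0,0,0,0,0,0,1]],
])

```text
time_s: 15.1
ee_pos: [506.5, 89.0, 283.7]
ee_rot: [179.9, 0.1, 90.6]
force: [-0.8, -0.6, -0.0]
gripper_width: 0.3
gripper_force: 0.0
```

```bash
python3 -c "
from tip import *
im=tip();cv2.imwrite('pics/c7.png',cv2.resize(im[80:380,140:460,::-1],None,fx=1.8,fy=1.8))"
```

```text
[506.5  89.  283.7] [-0.8 -0.6 -0. ] tip z [-68.7 -51.3 -32.5 -31.1] n 638 x [-14.6  17.9]
red 8 [[525.2647777122004, 12.976803316360874, 101.6104991004581], [527.4854058271791, 16.312266464000878, 104.7588157519127], [528.3869430232908, 19.06990387077803, 105.80123354356004]]
```

View pics/c7.png

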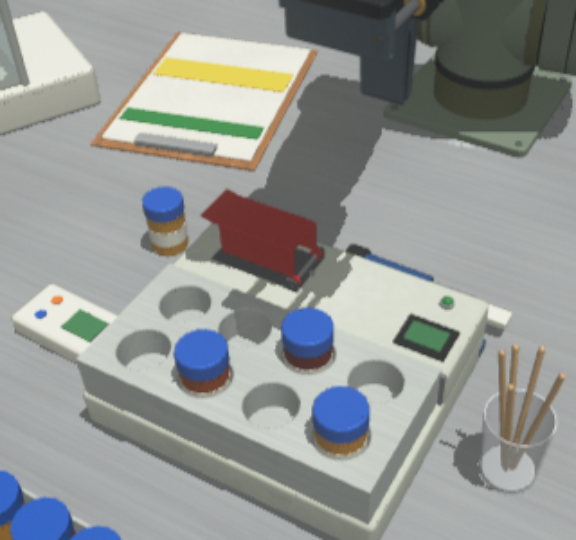

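The guard is shut, with its roof around crop (265,220), and nothing else has moved. One last depth check on the lip before handing in.

Run:
```python
from tip import *
im,d=optics.grab_frame("scene");i=optics.camera_info("scene");K=np.array(i["camera_matrix"]);R=np.array(i["R"]);t=np.array(i["t"])
v,u=np.mgrid[:480,:640];W=(np.stack([u,v,np.ones_like(u)],-1)@np.linalg.inv(K).T*d[...,None]-t)@R
a=im.astype(int);w=W[(abs(W[...,0]-505)<60)&(abs(W[...,1]+30)<90)&(a[...,0]>1.8*a[...,1]+15)&(W[...,2]>95)]
p=np.percentile(w,[1,50,99],axis=0);print(len(w),p)
if p[2,2]<146 and p[0,1]<-82: print(env.job_done())
```

```text
1574 [[483.9 -84.9 105. ]
 [519.2 -28.4 139.4]
 [530.   13.1 142.7]]
the job is handed in; nothing more can be done
None
```

The warmer is switched on and handed in: I opened the guard fully, pushed the toggle left to on, then let the guard drop shut, leaving everything else in place (about 15 s of the 56 s allowed).

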